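# Put the short candles away in the stoneware jar

## Robot

A 7-joint arm with a two-finger parallel gripper is mounted at the origin on the work surface. World frame = base frame: x ahead of the robot, y to its left, z up, the work surface at z = 0. Lengths are in m, angles in rad, forces in N, time in s.
With the tool pointing down it reaches from about 0.4 to 0.85 m from the base axis. Payload 6.9 kg.
Tool frame: the origin (TCP) lies on the centre line of the jaws, within the pads' length; the fingertips stand 19 mm ahead of it and the grasp point (between the pads) is the TCP; z points along the fingers, y is the direction in which the jaws open and shut (so a half turn about z gives the same grasp; the last joint's range is limited). The gripper opens to 85 mm and grips with 20 to 120 N. Pads are 22 mm wide; open, the fingers measure 114 mm over their backs; the gripper's body (76 mm by 85 mm) begins 54 mm behind the grasp point. The pads swing forward as they close: fully open they stand 13 mm farther back than shut.
Start: joints at [1.444, 0.507, -0.238, 1.5, 0.126, 1.149, -0.155], TCP at [0.144, -0.608, 0.25] pointing down, gripper open.
Joint ranges: [-3.08, 3.08], [-0.24, 2.05], [-1.43, 1.35], [0, 2.5], [-1.52, 4.66], [0.17, 1.96], [-2.89, 2.89]. Speed limits (rad/s): [2.39, 2.39, 3.14, 3.14, 3.14, 3.14, 3.14].

## Interface

Orientations are given as a unit quaternion [w, x, y, z].
In Python, from workcell import * gives the robot as it stands.
- The arm moves only by the shell command python3 -m jog 'ROWS' [FORCE]. ROWS is a JSON object of lists of equal length, an entry for each row: "angular": the turn, a rotation vector about the tool's x, y, z in degrees, a list of three; "xyz": the shift along the tool's x, y, z in mm, a list of three; "gripper": the opening in per cent of the stroke, from 0 (shut) to 100 (fully open). In form: {"angular": [[ax, ay, az], ...], "xyz": [[tx, ty, tz], ...], "gripper": [gripper, ...]}. A call has exactly 10 rows; each row shifts and turns the commanded pose from where the row before left it, along the tool's axes as they then stand; what a row does not reach is not made up. A row lasts 1/12 s, in which the tool goes at most 41.7 mm and 7.16 degrees, less where a joint would pass 70% of its speed; a pose out of reach is approached as far as the arm can. A call is refused whole if a number of a shift passes 41.7 or a number of a turn 7.16, either way. A call with a gripper value outside its range is refused whole. The fingers move at their own pace and stop on an object; FORCE is the grip in N (left out, the last holds). Time passes only in rows, so rows that do not move let the fingers close, or fill a call up. It gives the time, the measured TCP pose, the force and the opening at its end, in the units of the state.
- sense(): the state, without advancing time (a new reading comes with each control period).
- capture(name): name is "side" or "top"; returns (picture, depth): 420x560x3 uint8, red, green, blue; 420x560 float32, m along the optical axis (not along the pixel's ray), 0 where there is no reading.
- get_calibration(name): a dict with "vfov" (degrees; the focal length in pixels is half the picture's height over the tangent of half this angle, whatever the lens; pixels are square), "cx", "cy" (the principal point, pixels), "dist" ([k1, k2, p1, p2, k3] as OpenCV has them; the pictures are not rectified), "xyz" and "rotation" of the camera in the world. Camera axes: x right, y down, z forward; pixel columns grow to the right and rows downward; lengths in m; the calibration is good to about 2 mm. A picture is of the moment at which its call begins. get_calibration takes no time and is no camera call.
- sign_off(): hands the job in, once; it reports no verdict.
The state is a dict: "t": time; "joint_positions": joint angles; "joint_vel": joint speeds; "joint_efforts": joint torques, N m; "position": TCP position; "tcp_rot": TCP orientation; "contact_force": force on the tool from outside, world axes, zero at the start; "ft_torque": the same for the moment, N m; "finger_gap": opening from 0.0 (shut) to 1.0 (fully open).
Only numpy, scipy, OpenCV 4.12 (cv2) and the standard library are available. Lean on these libraries where they do the work, as an engineer would, in place of code of your own. Each camera call takes 0.05 s, during which the arm holds its last target.

## Task

Put the three short candles away: feed them one at a time through the narrow neck of the white stoneware jar, then close the jar with its cork lid, pushed fully down. Leave the jar upright and about where it is, and leave the two tall candles and everything else on the counter undisturbed.

Things in the scene. Friction and masses are not known exactly. Their poses are not given: they have to be found in the camera images.
- jar: white stoneware storage jar standing loose on the counter, about 1.6 kg, round: body 156 mm across up to 130 mm height, shoulder drawn in to a narrow neck 66 mm across outside from 170 mm height, slightly flared lip 76 mm across at 220 mm height. The neck's bore is 54 mm; the inside is about 144 mm across and its floor rises to a point 44 mm high in the middle, so a candle let go in the neck drops in and topples aside. Origin at the centre of the underside, z up
- jar_rim (a point): centre of the jar's mouth, level with the top of its lip, 220 mm above the counter
- lid: the jar's lid, standing on its plug on the counter at the start, about 70 g: cork plug 46 mm in diameter (38 mm at its bevelled foot) and 18 mm high, above it a cork flange 78 mm across from 18 to 27 mm height, above that a plain wooden cylinder knob 30 mm in diameter from 27 to 63 mm height. Origin at the centre of the plug's underside, z up
- lid_seat (a point): centre of the underside of the lid's flange, 18 mm above the lid's origin; it meets the jar_rim point when the lid is seated
- candle1: short candle: plain ivory wax cylinder, 32 mm in diameter, 80 mm tall, about 60 g, standing upright on the counter at the start; origin at the centre of its underside, z along its axis. A thin, purely visual wick stub stands 8 mm above the top
- candle1_mid (a point): middle of short candle 1, 40 mm above its underside
- candle2: short candle: plain ivory wax cylinder, 32 mm in diameter, 80 mm tall, about 60 g, standing upright on the counter at the start; origin at the centre of its underside, z along its axis. A thin, purely visual wick stub stands 8 mm above the top
- candle2_mid (a point): middle of short candle 2, 40 mm above its underside
- candle3: short candle: plain ivory wax cylinder, 32 mm in diameter, 80 mm tall, about 60 g, standing upright on the counter at the start; origin at the centre of its underside, z along its axis. A thin, purely visual wick stub stands 8 mm above the top
- candle3_mid (a point): middle of short candle 3, 40 mm above its underside
- tall_candle1: tall candle: same wax and diameter (32 mm) as the short ones but 150 mm tall, upright; stays where it is. Origin at the centre of its underside
- tall_candle2: tall candle: same wax and diameter (32 mm) as the short ones but 150 mm tall, upright; stays where it is. Origin at the centre of its underside
- mill: bystander: turned wooden pepper mill, 60 mm across, 165 mm tall, left of the jar; origin under its centre
- mug: bystander: white mug, 82 mm across, 95 mm tall, beyond the candles and jar; origin under its centre
- bowl: bystander: wooden bowl, 150 mm across, 60 mm tall, beyond the candles and jar; origin under its centre
- oil: bystander: green glass oil bottle, 64 mm across, 220 mm tall, at the far right; origin under its centre
- preserve: bystander: closed amber jar, 72 mm across, 100 mm tall, at the far left; origin under its centre
Things that resemble listed ones, but are neither listed nor needed, are in the scene too. What is shaped like the candle2 but blue or red is not meant.

How it is judged:
By the outcome, as a careful person would: the job done as asked, in the order asked, and still so for the second after the job is handed in, with the robot touching nothing.
It also fails if it takes over 72 s, if anything falls off the work surface, if the arm or the gripper's body presses on something with over 40 N, if the wrist force passes 120 N, or if a joint passes its speed limit or range.

## Working session

There is one attempt and no reset: what is moved stays moved. The work goes in short steps, Python scripts to look and compute and a shell command to move; the robot and the scene stay as the last step left them, time stands still between calls to the robot, and variables do not carry over. Pictures are saved under pics/ and viewed, and the job is handed in when it is done.

```bash
ls; mkdir -p pics; python3 - <<'E'
from workcell import *
import cv2
print(sense())
for n in("side","top"):
    p,d=capture(n); cv2.imwrite(f"pics/{n}0.png",p[:,:,::-1]); 
    import numpy as np; np.save(f"pics/{n}0.npy",d)
    print(n,get_calibration(n))
E
```

```text
pics
{'t': 0.0, 'joint_positions': array([ 1.44349965,  0.50834728, -0.23752217,  1.5011679 ,  0.12572214,
        1.14891628, -0.15481796]), 'joint_vel': array([-0.00131094,  0.00047896,  0.00097104,  0.00024752,  0.00103467,
       -0.00142462,  0.0010255 ]), 'joint_efforts': array([ 3.99428627e-04, -6.20610595e+01, -2.18672834e+00, -2.49657404e+01,
        1.27164202e-02,  1.19362571e-02,  4.21610889e-05]), 'position': array([ 0.14398933, -0.60768285,  0.24941161]), 'tcp_rot': array([-9.12950046e-04,  9.93232346e-01,  1.16140671e-01, -1.36981386e-04]), 'contact_force': array([-0.21917904,  0.26304237,  0.34380224]), 'ft_torque': array([ 0.03433061,  0.01592772, -0.00023667]), 'finger_gap': 0.9970917974727874}
side {'vfov': 49.51772788748665, 'cx': 279.75698821630516, 'cy': 213.0847128909642, 'dist': array([-0.10134137,  0.        ,  0.        ,  0.        ,  0.        ]), 'xyz': array([ 0.33187733, -0.82109992,  0.72606854]), 'rotation': array([-0.48312487,  0.86564183, -0.1169579 ,  0.05979483])}
top {'vfov': 48.57672801645106, 'cx': 288.1172720201241, 'cy': 212.71116028600215, 'dist': array([-0.08388855,  0.        ,  0.        ,  0.        ,  0.        ]), 'xyz': array([0.38952995, 0.06962102, 1.29213778]), 'rotation': array([ 0.07243041, -0.69551945,  0.71288939, -0.05287016])}
```

View pics/side0.png

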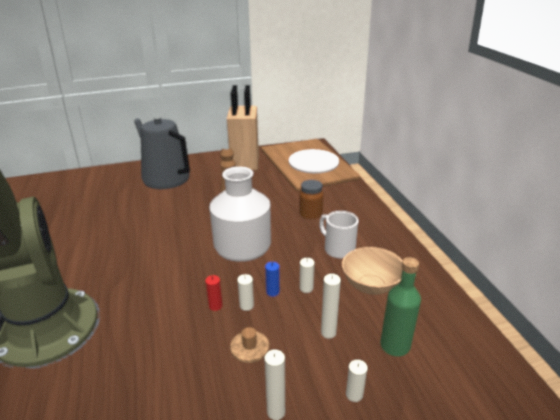

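View pics/top0.png

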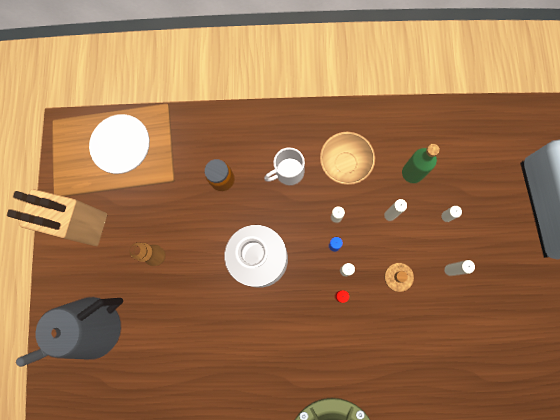

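Side view: short ivory candles at about (246,292), (307,275) and (356,381). Tall candles are at (276,385) and (331,305), red at (214,292), blue at (273,279), lid at (250,343), and jar mouth at (238,178). Top view: short candles at about (338,214), (348,270) and (454,213); tall at (400,206) and (467,267); lid at (400,277); jar mouth at (252,252). Next I'll measure them.

```bash
cat > h.py <<'E'
from workcell import *
import cv2, numpy as np
from scipy.spatial.transform import Rotation as R
def cam(n):
    c=get_calibration(n); f=210/np.tan(np.radians(c["vfov"]/2))
    K=np.array([[f,0,c["cx"]],[0,f,c["cy"]],[0,0,1]]); q=c["rotation"]
    return K,np.array(c["dist"]),np.array(c["xyz"]),R.from_quat([q[1],q[2],q[3],q[0]]).as_matrix()
def ray(n,uv):
    K,D,o,M=cam(n); p=cv2.undistortPoints(np.array([[uv]],float),K,D)[0,0]
    return o,M@np.array([p[0],p[1],1.])
def onplane(n,uv,z):
    o,d=ray(n,uv); return o+d*(z-o[2])/d[2]
def proj(n,P):
    K,D,o,M=cam(n); P=np.atleast_2d(np.array(P,float))
    return cv2.projectPoints((P-o)@M,np.zeros(3),np.zeros(3),K,D)[0][:,0]
def depthpts(n,d):
    K,D,o,M=cam(n); v,u=np.mgrid[0:d.shape[0],0:d.shape[1]]
    p=cv2.undistortPoints(np.stack([u.ravel(),v.ravel()],1)[:,None].astype(float),K,D)[:,0]
    return (o+(np.c_[p,np.ones(len(p))]*d.ravel()[:,None])@M.T).reshape(*d.shape,3)
E
python3 - <<'E'
from h import *
img=cv2.imread("pics/top0.png"); d=np.load("pics/top0.npy"); P=depthpts("top",d)
hsv=cv2.cvtColor(img,cv2.COLOR_BGR2HSV)
def fit(name,c,zlo,zhi,r):
    u,v=c; vv,uu=np.mgrid[0:420,0:560]
    m=(np.hypot(uu-u,vv-v)<r)&(P[...,2]>zlo)&(P[...,2]<zhi)&(d>0)
    q=P[m]
    if len(q)<4: print(name,"few");return
    pts=np.stack([uu[m],vv[m]],1).astype(np.float32)
    (cu,cv_),rr=cv2.minEnclosingCircle(pts)
    z=np.median(q[:,2]); print(name,len(q),"medz %.3f"%z,"mean",q.mean(0).round(4),"circ px",round(cu,1),round(cv_,1),"->",onplane("top",(cu,cv_),z).round(4), "meanpx->",onplane("top",pts.mean(0),z).round(4))
fit("A",(338,213),.072,.09,12);fit("B",(348,269),.072,.09,12);fit("C",(455,212),.072,.09,12)
fit("red",(343,296),.072,.09,12);fit("blue",(336,244),.072,.09,12)
fit("T1",(401,205),.14,.16,14);fit("T2",(468,267),.14,.16,14)
fit("knob",(402,277),.055,.07,16);fit("flange",(400,277),.02,.035,20)
fit("rim",(252,252),.21,.23,30)
fit("mill",(145,252),.15,.18,20);fit("mug",(290,166),.085,.1,25);fit("oil",(433,150),.2,.23,14);fit("bowl",(347,158),.05,.065,40)
fit("preserve",(217,170),.09,.11,20)
print(sense()["t"])
cv2.imwrite("pics/crop0.png",cv2.resize(img[180:320,220:490],None,fx=2.9,fy=2.9,interpolation=cv2.INTER_CUBIC))
E
```

```text
A 112 medz 0.080 mean [ 0.6059 -0.0319  0.0798] circ px 338.3 212.0 -> [ 0.6055 -0.0317  0.0799] meanpx-> [ 0.6059 -0.0319  0.0799]
B 117 medz 0.080 mean [ 0.4561 -0.0495  0.0796] circ px 347.4 268.8 -> [ 0.4557 -0.0493  0.0797] meanpx-> [ 0.456  -0.0495  0.0797]
C 121 medz 0.080 mean [ 0.5995 -0.342   0.0794] circ px 455.0 211.1 -> [ 0.5997 -0.3415  0.0796] meanpx-> [ 0.5995 -0.3419  0.0796]
red 124 medz 0.080 mean [ 0.3862 -0.0329  0.0796] circ px 342.1 296.1 -> [ 0.3862 -0.033   0.0796] meanpx-> [ 0.3862 -0.0329  0.0796]
blue 117 medz 0.079 mean [ 0.5251 -0.0235  0.0794] circ px 336.1 242.4 -> [ 0.5252 -0.0227  0.0794] meanpx-> [ 0.5251 -0.0235  0.0794]
T1 135 medz 0.150 mean [ 0.6067 -0.1806  0.1494] circ px 399.8 205.0 -> [ 0.6068 -0.1803  0.1495] meanpx-> [ 0.6067 -0.1806  0.1495]
T2 135 medz 0.149 mean [ 0.4492 -0.3378  0.1493] circ px 467.5 266.0 -> [ 0.4502 -0.3378  0.1493] meanpx-> [ 0.4492 -0.3378  0.1493]
knob 108 medz 0.062 mean [ 0.433  -0.1924  0.0621] circ px 401.5 276.5 -> [ 0.4327 -0.192   0.0625] meanpx-> [ 0.433  -0.1923  0.0625]
flange 543 medz 0.026 mean [ 0.432
[... 181 characters left out ...]
0.1845 0.2182] meanpx-> [0.4941 0.1858 0.2182]
mill 104 medz 0.157 mean [0.5067 0.4728 0.1571] circ px 137.4 250.9 -> [0.5073 0.4764 0.1572] meanpx-> [0.5067 0.4728 0.1572]
mug 194 medz 0.094 mean [0.7415 0.0961 0.0931] circ px 285.1 163.7 -> [0.738  0.1056 0.0939] meanpx-> [0.7412 0.096  0.0939]
oil 142 medz 0.219 mean [ 0.7259 -0.2526  0.218 ] circ px 432.0 150.0 -> [ 0.7258 -0.2517  0.2194] meanpx-> [ 0.7254 -0.2522  0.2194]
bowl 407 medz 0.058 mean [ 0.7706 -0.0677  0.0573] circ px 347.3 157.2 -> [ 0.762  -0.0648  0.0579] meanpx-> [ 0.7701 -0.0676  0.0579]
preserve 439 medz 0.100 mean [0.7244 0.2899 0.0999] circ px 216.2 170.2 -> [0.7242 0.2897 0.1001] meanpx-> [0.7243 0.2899 0.1001]
0.1
```

View pics/crop0.png

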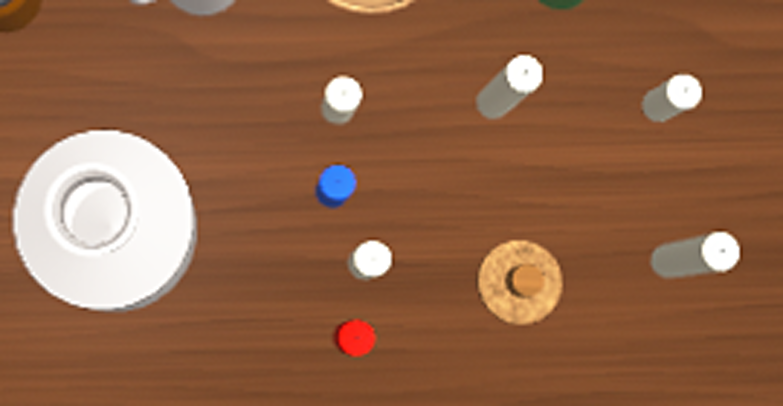

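```bash
python3 - <<'E'
from h import *
img=cv2.imread("pics/side0.png"); d=np.load("pics/side0.npy"); P=depthpts("side",d)
vv,uu=np.mgrid[0:420,0:560]
def chk(n,xy,z,r):
    c=proj("side",[*xy,z])[0]
    m=(np.hypot(P[...,0]-xy[0],P[...,1]-xy[1])<r+.01)&(abs(P[...,2]-z)<.006)
    q=P[m]; pc=cv2.minEnclosingCircle(q[:,:2].astype(np.float32))
    print(n,c.round(1),len(q),"z%.4f"%np.median(q[:,2]),"mean",q.mean(0).round(4),"circ",np.round(pc[0],4),round(pc[1],4))
    for a in np.linspace(0,6.283,40):
        x=proj("side",[xy[0]+r*np.cos(a),xy[1]+r*np.sin(a),z])[0]; cv2.circle(img,(int(round(x[0])),int(round(x[1]))),0,(255,0,255),-1)
for a in [("A",(.6057,-.0318),.08,.016),("B",(.4559,-.0494),.08,.016),("C",(.5996,-.3418),.08,.016),("lid",(.4328,-.1922),.063,.015),("fl",(.4328,-.1922),.027,.039),("rim",(.4936,.1852),.22,.038),("T1",(.6067,-.1805),.15,.016),("T2",(.4495,-.3378),.15,.016)]: chk(*a)
cv2.imwrite("pics/side_chk.png",cv2.resize(img[150:420,180:450],None,fx=2.2,fy=2.2,interpolation=cv2.INTER_NEAREST))
E
python3 -m jog '{"angular":[[0,0,7],[0,0,6.3],[0,0,0],[0,0,0],[0,0,0],[0,0,0],[0,0,0],[0,0,0],[0,0,0],[0,0,0]],"xyz":[[0,0,0],[0,0,0],[35,-20.5,0],[35,-20.5,0],[35,-20.5,0],[35,-20.5,0],[35,-20.5,0],[35,-20.5,0],[35,-20.5,0],[35,-20.5,0]],"gripper":[100,100,100,100,100,100,100,100,100,100]}' 50
```

```text
A [308. 261.] 96 z0.0772 mean [ 0.6012 -0.0334  0.0772] circ [ 0.6013 -0.0312] 0.0167
B [245.8 277.1] 123 z0.0783 mean [ 0.4519 -0.0538  0.0783] circ [ 0.4524 -0.0519] 0.0172
C [359. 365.] 216 z0.0786 mean [ 0.5959 -0.3449  0.0785] circ [ 0.597 -0.344] 0.0168
lid [249.2 330.8] 133 z0.0604 mean [ 0.4303 -0.1956  0.0602] circ [ 0.4307 -0.1941] 0.0151
fl [250.1 343.4] 690 z0.0253 mean [ 0.429  -0.2024  0.0254] circ [ 0.4298 -0.1957] 0.0403
rim [239.1 172. ] 130 z0.2164 mean [0.4894 0.1869 0.2163] circ [0.4884 0.1834] 0.0393
T1 [332.9 277.4] 158 z0.1486 mean [ 0.6028 -0.1843  0.1484] circ [ 0.6037 -0.1827] 0.0166
T2 [275.6 354.9] 260 z0.1482 mean [ 0.4459 -0.3412  0.1481] circ [ 0.4463 -0.3399] 0.0165
t: 0.93
position: [0.4254, -0.4426, 0.25]
tcp_rot: [-0.0, 1.0, 0.0, -0.0]
contact_force: [0.6, -0.2, 0.3]
finger_gap: 1.003
```

View pics/side_chk.png

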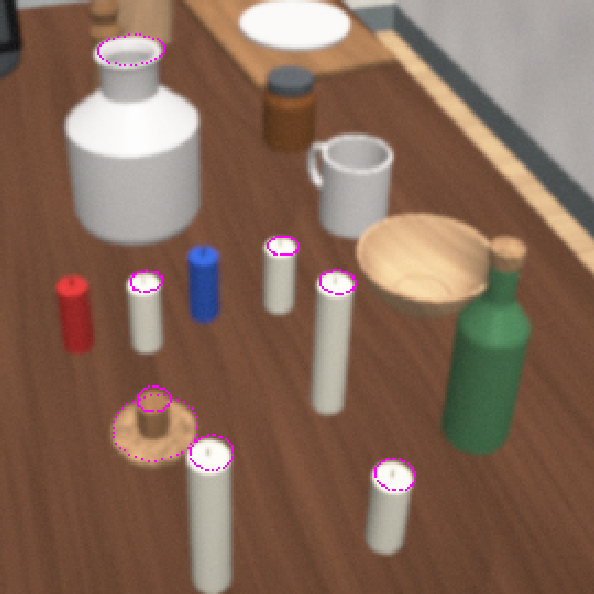

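Both views show the three ivory short candles at the measured spots, and the red and blue ones are separate. The side view reads about 3 mm different from the top, so I'm using averages.

```bash
python3 -m jog '{"angular":[[0,0,0],[0,0,0],[0,0,0],[0,0,0],[0,0,0],[0,0,0],[0,0,0],[0,0,0],[0,0,0],[0,0,0]],"xyz":[[34.5,-19.9,0],[34.5,-19.9,0],[34.5,-19.9,0],[34.5,-19.9,0],[34.6,-20,0],[0,0,38],[0,0,38],[0,0,38],[0,0,38],[0,0,30]],"gripper":[100,100,100,100,100,100,100,100,100,100]}' 50
python3 -m jog '{"angular":[[0,0,0],[0,0,0],[0,0,0],[0,0,0],[0,0,0],[0,0,0],[0,0,0],[0,0,0],[0,0,0],[0,0,0]],"xyz":[[0,0,0],[0,0,0],[0,0,0],[0,0,0],[0,0,0],[0,0,0],[0,0,0],[0,0,0],[0,0,-20],[0,0,-35]],"gripper":[20,20,20,20,20,20,20,20,20,20]}' 50
```

```text
t: 1.77
position: [0.5953, -0.3435, 0.0648]
tcp_rot: [-0.001, 1.0, 0.0, -0.001]
contact_force: [0.1, -1.3, -0.3]
finger_gap: 1.002
t: 2.6
position: [0.5945, -0.3433, 0.1211]
tcp_rot: [-0.001, 1.0, 0.0, -0.003]
contact_force: [-0.6, -0.7, -1.4]
finger_gap: 0.36
```

```bash
python3 - <<'E'
from h import *
for n in("top","side"):
    p,d=capture(n); cv2.imwrite(f"pics/{n}1.png",p[:,:,::-1]); np.save(f"pics/{n}1.npy",d)
s=sense();print(s["position"],s["finger_gap"],s["t"],s["tcp_rot"],s["contact_force"])
a=cv2.imread("pics/top1.png")[120:300,360:560];b=cv2.imread("pics/side1.png")[220:400,280:480]
cv2.imwrite("pics/c1.png",cv2.resize(np.hstack([a,b]),None,fx=2,fy=2,interpolation=cv2.INTER_CUBIC))
E
```

```text
[ 0.59963252 -0.34573046  0.13007852] 0.36074692944604597 2.7 [2.42892776e-03 9.99986299e-01 1.58009869e-04 4.63435013e-03] [ 0.42448264 -0.41276949  0.22836965]
```

View pics/c1.png

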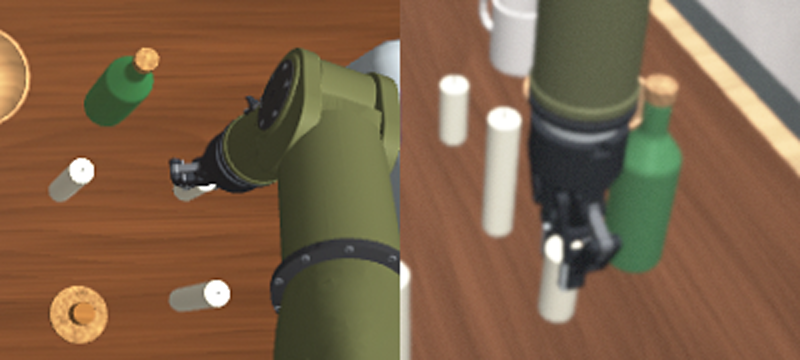

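```bash
python3 -m jog '{"angular":[[0,0,0],[0,0,0],[0,0,0],[0,0,0],[0,0,0],[0,0,0],[0,0,0],[0,0,0],[0,0,0],[0,0,0]],"xyz":[[0,0,-36],[0,0,-36],[0,0,-36],[-7.6,-37.7,-6.4],[-7.6,-37.7,-6.4],[-7.6,-37.7,-6.4],[-7.6,-37.7,-6.4],[-7.6,-37.7,-6.4],[-7.6,-37.7,-6.4],[-7.6,-37.7,-6.4]],"gripper":[20,20,20,20,20,20,20,20,20,20]}'
```

```text
t: 3.53
position: [0.5425, -0.0787, 0.2772]
tcp_rot: [0.0, 1.0, 0.0, 0.001]
contact_force: [0.8, 0.9, -0.4]
finger_gap: 0.358
```

```bash
python3 -m jog '{"angular":[[0,0,0],[0,0,0],[0,0,0],[0,0,0],[0,0,0],[0,0,0],[0,0,0],[0,0,0],[0,0,0],[0,0,0]],"xyz":[[-7.6,-37.7,-6.4],[-7.6,-37.7,-6.4],[-7.6,-37.7,-6.4],[-7.6,-37.7,-6.4],[-7.6,-37.7,-6.4],[-7.6,-37.7,-6.4],[-6,-37.5,-6.4],[0,0,0],[0,0,0],[0,0,0]],"gripper":[20,20,20,20,20,20,20,20,20,20]}'
python3 - <<'E'
from h import *
for n in("top","side"):
    p,d=capture(n); cv2.imwrite(f"pics/{n}2.png",p[:,:,::-1]); np.save(f"pics/{n}2.npy",d)
s=sense();print(s["position"],s["finger_gap"],s["t"],s["tcp_rot"],s["contact_force"])
a=cv2.imread("pics/top2.png")[160:340,160:360];b=cv2.imread("pics/side2.png")[100:280,140:340]
cv2.imwrite("pics/c2.png",cv2.resize(np.hstack([a,b]),None,fx=2,fy=2,interpolation=cv2.INTER_CUBIC))
E
```

```text
t: 4.37
position: [0.4915, 0.1827, 0.3212]
tcp_rot: [0.0, 1.0, 0.0, 0.0]
contact_force: [0.8, -0.3, -1.0]
finger_gap: 0.36
[0.49179305 0.18153533 0.32083892] 0.3639683947703167 4.4667 [ 4.76834615e-04  9.99999446e-01 -9.35214015e-04  8.12663028e-05] [ 1.43388174 -1.18787733 -0.85541254]
```

View pics/c2.png

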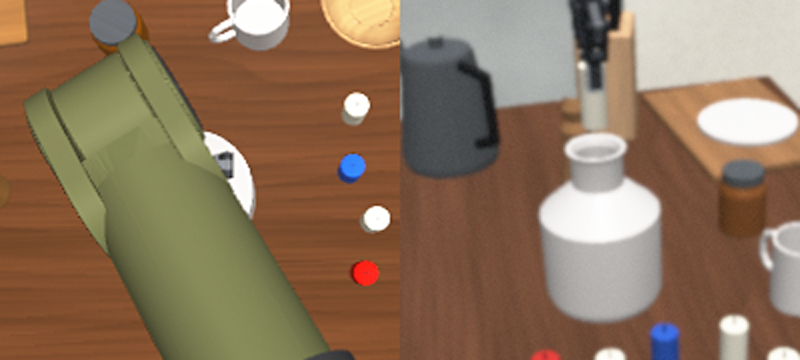

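```bash
python3 - <<'E'
from h import *
b=cv2.imread("pics/side2.png")
for z in (.255,.32): 
    print(proj("side",[.4918,.182,z])[0])
c=proj("side",[.4912,.185,.22])[0];print("rim",c)
for z,x,y in((.255,.4918,.182),):
    for t in np.linspace(0,6.28,60):
        q=proj("side",[x+.016*np.cos(t),y+.016*np.sin(t),z])[0]; b[int(round(q[1])),int(round(q[0]))]=(255,0,255)
for dy,col in((0,(0,0,255)),):
    for t in np.linspace(0,6.28,90):
        q=proj("side",[.4912+.038*np.cos(t),.185+.038*np.sin(t),.22])[0]; b[int(round(q[1])),int(round(q[0]))]=col
cv2.imwrite("pics/c2b.png",cv2.resize(b[100:220,190:290],None,fx=5,fy=5,interpolation=cv2.INTER_NEAREST))
E
```

```text
[237.83103461 159.78145547]
[236.30794013 134.81647921]
rim [238.16365134 172.1477258 ]
```

View pics/c2b.png

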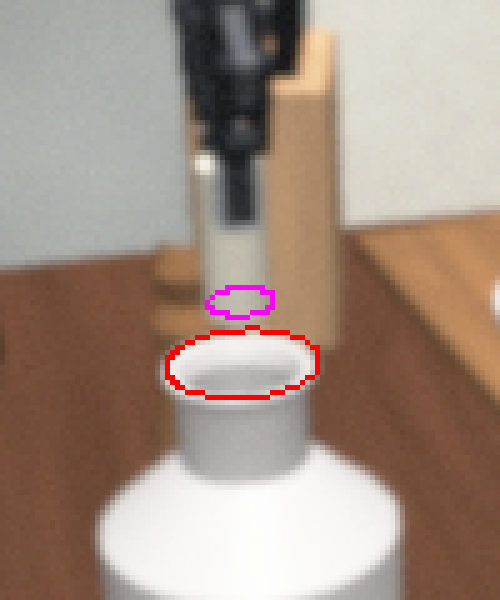

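```bash
python3 -m jog '{"angular":[[0,0,0],[0,0,0],[0,0,0],[0,0,0],[0,0,0],[0,0,0],[0,0,0],[0,0,0],[0,0,0],[0,0,0]],"xyz":[[2.2,-3.5,0],[0,0,15],[0,0,15],[0,0,10],[0,0,7],[0,0,7],[0,0,7],[0,0,7],[0,0,0],[0,0,0]],"gripper":[20,20,20,20,20,20,20,20,20,20]}'
```

```text
t: 5.3
position: [0.4936, 0.1868, 0.2527]
tcp_rot: [0.0, 1.0, 0.0, -0.0]
contact_force: [0.1, 0.6, -0.7]
finger_gap: 0.359
```

```bash
python3 -m jog '{"angular":[[0,0,0],[0,0,0],[0,0,0],[0,0,0],[0,0,0],[0,0,0],[0,0,0],[0,0,0],[0,0,0],[0,0,0]],"xyz":[[0,0,0],[0,0,0],[0,0,0],[0,0,0],[0,0,-10],[0,0,-20],[0,0,-30],[0,0,0],[0,0,0],[0,0,0]],"gripper":[75,75,75,75,75,75,75,75,75,75]}'
python3 - <<'E'
from h import *
p,d=capture("side"); cv2.imwrite(f"pics/side3.png",p[:,:,::-1])
s=sense();print(s["position"],s["finger_gap"],s["t"],s["contact_force"])
cv2.imwrite("pics/c3.png",cv2.resize(cv2.imread("pics/side3.png")[90:390,140:440],None,fx=2,fy=2,interpolation=cv2.INTER_CUBIC))
E
```

```text
t: 6.13
position: [0.4936, 0.1867, 0.3133]
tcp_rot: [-0.0, 1.0, 0.0, 0.0]
contact_force: [0.2, -0.5, 0.1]
finger_gap: 0.747
[0.49335583 0.1865693  0.31267098] 0.7472407888631533 6.1833 [ 0.14682077 -0.50915937 -0.22447154]
```

View pics/c3.png

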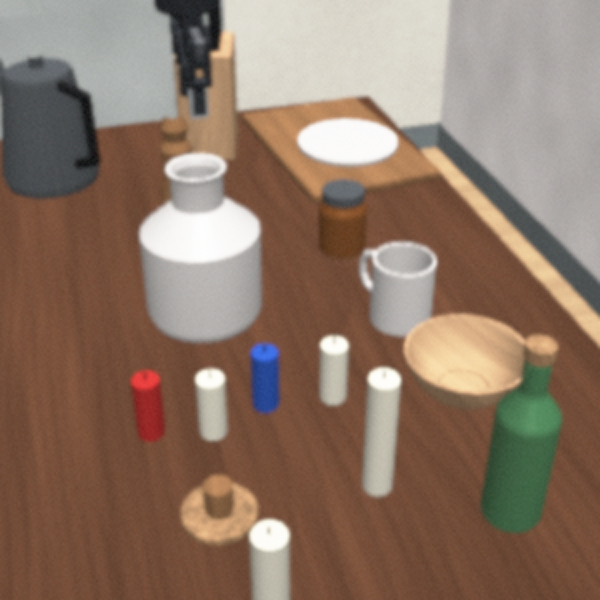

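```bash
python3 -m jog '{"angular":[[0,0,0],[0,0,0],[0,0,0],[0,0,0],[0,0,0],[0,0,0],[0,0,0],[0,0,0],[0,0,0],[0,0,0]],"xyz":[[15.9,31.2,-3],[15.9,31.2,10],[15.9,31.2,20],[15.9,31.2,20],[15.9,31.2,20],[15.9,31.2,20],[16,31.5,20],[0,0,20],[0,0,30],[0,0,30]],"gripper":[75,75,75,100,100,100,100,100,100,100]}'
```

```text
t: 7.02
position: [0.605, -0.0328, 0.1241]
tcp_rot: [-0.0, 1.0, -0.001, -0.0]
contact_force: [0.4, 0.4, -0.6]
finger_gap: 0.999
```

```bash
python3 - <<'E'
from h import *
s=sense();print(s["position"])
p,d=capture("side"); cv2.imwrite(f"pics/side4.png",p[:,:,::-1])
cv2.imwrite("pics/c4.png",cv2.resize(cv2.imread("pics/side4.png")[90:390,140:440],None,fx=2,fy=2,interpolation=cv2.INTER_CUBIC))
E
```

```text
[ 0.60499082 -0.0328308   0.12406163]
```

View pics/c4.png

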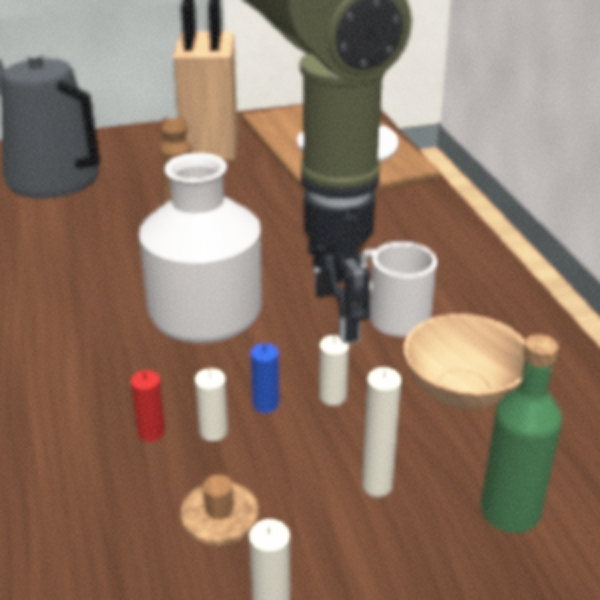

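```bash
python3 -m jog '{"angular":[[0,0,0],[0,0,0],[0,0,0],[0,0,0],[0,0,0],[0,0,0],[0,0,0],[0,0,0],[0,0,0],[0,0,0]],"xyz":[[0,0,30],[0,0,27],[0,0,0],[0,0,0],[0,0,0],[0,0,0],[0,0,0],[0,0,0],[0,0,0],[0,0,-25]],"gripper":[100,100,20,20,20,20,20,20,20,20]}'
```

```text
t: 7.9
position: [0.6032, -0.0319, 0.0917]
tcp_rot: [-0.0, 1.0, 0.0, -0.003]
contact_force: [-0.7, -0.1, -1.0]
finger_gap: 0.359
```

```bash
python3 -m jog '{"angular":[[0,0,0],[0,0,0],[0,0,0],[0,0,0],[0,0,0],[0,0,0],[0,0,0],[0,0,0],[0,0,0],[0,0,0]],"xyz":[[0,0,-38],[0,0,-38],[0,0,-38],[0,0,-38],[-16,31.2,-10],[-16,-31.2,-10],[-16,-31.2,-10],[-16,-31.2,-15],[-16,-31.2,-15],[-16,-31.2,-15]],"gripper":[20,20,20,20,20,20,20,20,20,20]}'
```

```text
t: 8.73
position: [0.5078, 0.094, 0.3225]
tcp_rot: [0.0, 1.0, 0.0, 0.001]
contact_force: [0.9, 1.1, -0.6]
finger_gap: 0.359
```

```bash
python3 -m jog '{"angular":[[0,0,0],[0,0,0],[0,0,0],[0,0,0],[0,0,0],[0,0,0],[0,0,0],[0,0,0],[0,0,0],[0,0,0]],"xyz":[[-4.7,-30.5,0],[-4.7,-30.5,0],[-4.6,-30.5,0],[0,0,0],[0,0,0],[0,0,12],[0,0,12],[0,0,10],[0,0,9],[0,0,9]],"gripper":[20,20,20,20,20,20,20,20,20,20]}'
python3 - <<'E'
from h import *
s=sense();print(s["position"])
p,d=capture("side"); cv2.imwrite(f"pics/side5.png",p[:,:,::-1])
cv2.imwrite("pics/c5.png",cv2.resize(cv2.imread("pics/side5.png")[100:250,170:320],None,fx=4,fy=4,interpolation=cv2.INTER_CUBIC))
E
```

```text
t: 9.57
position: [0.4953, 0.1835, 0.2684]
tcp_rot: [0.0, 1.0, -0.0, 0.0]
contact_force: [0.5, 0.8, -0.5]
finger_gap: 0.358
[0.4952545  0.18346711 0.26837798]
```

View pics/c5.png

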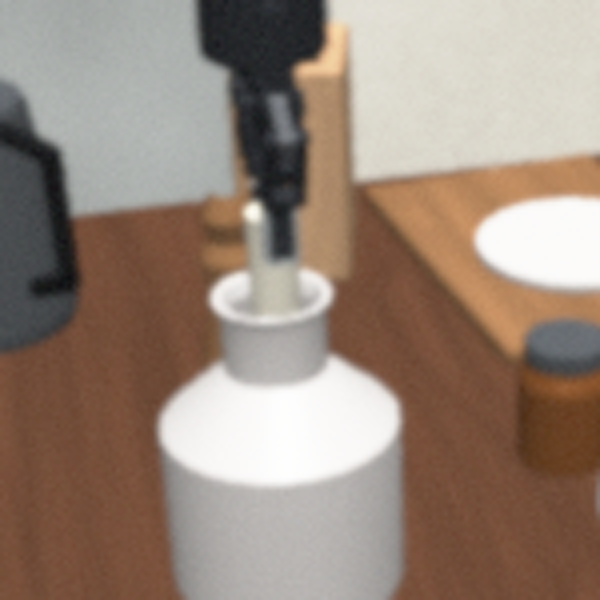

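Candle 2 is inside the mouth (candle centre near column 272, rim centre near 271), so I'm lowering and releasing it.

```bash
python3 -m jog '{"angular":[[0,0,0],[0,0,0],[0,0,0],[0,0,0],[0,0,0],[0,0,0],[0,0,0],[0,0,0],[0,0,0],[0,0,0]],"xyz":[[-1,-1.5,8],[0,0,8],[0,0,0],[0,0,0],[0,0,0],[0,0,0],[0,0,0],[0,0,-10],[0,0,-25],[0,0,-25]],"gripper":[20,20,20,75,75,75,75,75,75,75]}'
python3 - <<'E'
from h import *
p,d=capture("side"); cv2.imwrite(f"pics/side6.png",p[:,:,::-1])
s=sense();print(s["position"],s["finger_gap"],s["t"],s["contact_force"])
cv2.imwrite("pics/c6.png",cv2.resize(cv2.imread("pics/side6.png")[90:390,140:440],None,fx=2,fy=2,interpolation=cv2.INTER_CUBIC))
E
```

```text
t: 10.45
position: [0.4936, 0.1857, 0.3138]
tcp_rot: [0.0, 1.0, 0.0, -0.001]
contact_force: [0.5, 0.7, 0.9]
finger_gap: 0.749
[0.49548066 0.18689346 0.31941631] 0.7513271441710866 10.5 [1.2842674  1.14516352 3.91723286]
```

View pics/c6.png

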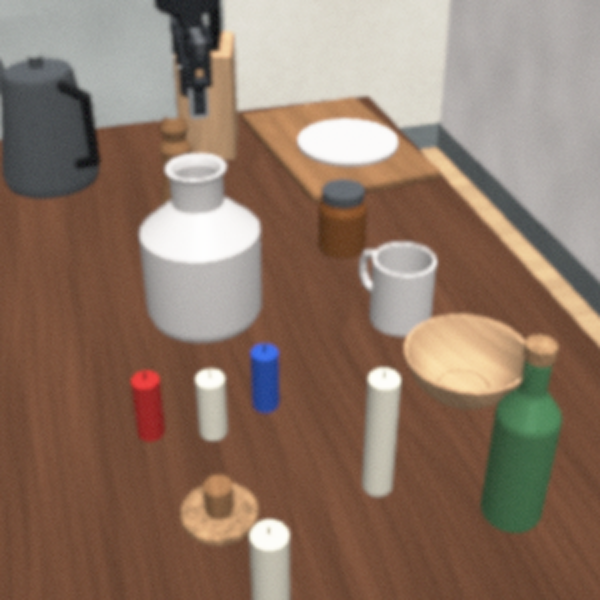

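```bash
python3 -m jog '{"angular":[[0,0,0],[0,0,0],[0,0,0],[0,0,0],[0,0,0],[0,0,0],[0,0,0],[0,0,0],[0,0,0],[0,0,0]],"xyz":[[-5.6,33.7,0],[-5.6,33.7,10],[-5.6,33.7,20],[-5.6,33.7,20],[-5.6,33.7,20],[-5.6,33.7,20],[-5.7,33.7,20],[0,0,20],[0,0,30],[0,0,30]],"gripper":[75,75,75,100,100,100,100,100,100,100]}'
```

```text
t: 11.33
position: [0.4559, -0.0511, 0.1231]
tcp_rot: [0.0, 1.0, -0.001, 0.002]
contact_force: [0.2, -0.4, -0.2]
finger_gap: 1.006
```

```bash
python3 -m jog '{"angular":[[0,0,0],[0,0,0],[0,0,0],[0,0,0],[0,0,0],[0,0,0],[0,0,0],[0,0,0],[0,0,0],[0,0,0]],"xyz":[[0,0,30],[0,0,27],[0,0,0],[0,0,0],[0,0,0],[0,0,0],[0,0,0],[0,0,0],[0,0,0],[0,0,-25]],"gripper":[100,100,20,20,20,20,20,20,20,20]}'
python3 -m jog '{"angular":[[0,0,0],[0,0,0],[0,0,0],[0,0,0],[0,0,0],[0,0,0],[0,0,0],[0,0,0],[0,0,0],[0,0,0]],"xyz":[[0,0,-38],[0,0,-38],[0,0,-38],[0,0,-38],[0,0,-38],[5.6,-34,-10],[5.6,-34,-10],[5.6,-34,-10],[5.6,-34,-5],[5.6,-34,-5]],"gripper":[20,20,20,20,20,20,20,20,20,20]}'
```

```text
t: 12.17
position: [0.4538, -0.05, 0.0899]
tcp_rot: [-0.0, 1.0, 0.0, -0.002]
contact_force: [0.7, 0.4, -0.5]
finger_gap: 0.363
t: 13.0
position: [0.4825, 0.1215, 0.3231]
tcp_rot: [-0.0, 1.0, 0.0, 0.002]
contact_force: [0.6, -0.3, -0.1]
finger_gap: 0.36
```

```bash
python3 -m jog '{"angular":[[0,0,0],[0,0,0],[0,0,0],[0,0,0],[0,0,0],[0,0,0],[0,0,0],[0,0,0],[0,0,0],[0,0,0]],"xyz":[[5.7,-31.5,0],[5.3,-31.5,0],[0,0,0],[0,0,0],[0,0,0],[0,0,12],[0,0,12],[0,0,10],[0,0,9],[0,0,9]],"gripper":[20,20,20,20,20,20,20,20,20,20]}'
python3 - <<'E'
from h import *
s=sense();print(s["position"])
p,d=capture("side"); cv2.imwrite(f"pics/side7.png",p[:,:,::-1])
cv2.imwrite("pics/c7.png",cv2.resize(cv2.imread("pics/side7.png")[100:250,170:320],None,fx=4,fy=4,interpolation=cv2.INTER_CUBIC))
E
```

```text
t: 13.83
position: [0.4938, 0.1819, 0.2685]
tcp_rot: [0.0, 1.0, -0.0, 0.0]
contact_force: [0.1, 0.0, -1.1]
finger_gap: 0.359
[0.49381049 0.18194624 0.26848898]
```

View pics/c7.png

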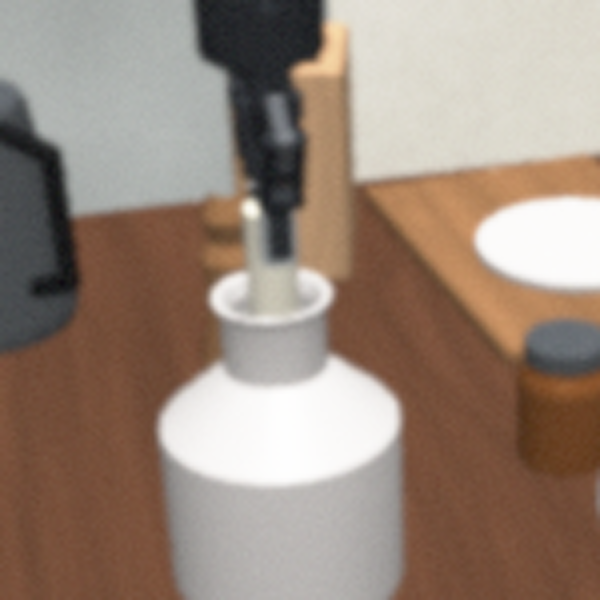

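Candle 3 is also inside the mouth, so I'm lowering it with a small +y correction and releasing it.

```bash
python3 -m jog '{"angular":[[0,0,0],[0,0,0],[0,0,0],[0,0,0],[0,0,0],[0,0,0],[0,0,0],[0,0,0],[0,0,0],[0,0,0]],"xyz":[[0,-3,8],[0,0,8],[0,0,0],[0,0,0],[0,0,0],[0,0,0],[0,0,0],[0,0,-10],[0,0,-25],[0,0,-25]],"gripper":[20,20,20,75,75,75,75,75,75,75]}'
```

```text
t: 14.72
position: [0.4933, 0.1858, 0.3139]
tcp_rot: [0.0, 1.0, 0.0, -0.001]
contact_force: [1.1, 0.6, 0.4]
finger_gap: 0.751
```

```bash
python3 -m jog '{"angular":[[0,0,0],[0,0,0],[0,0,0],[0,0,0],[0,0,0],[0,0,0],[0,0,0],[0,0,0],[0,0,0],[0,0,0]],"xyz":[[-6.1,37.7,0],[-6.1,37.7,0],[-6.1,37.7,10],[-6.1,37.7,15],[-6.1,37.7,15],[-6.1,37.7,15],[-6.1,37.7,15],[-6.1,37.7,15],[-6.1,37.7,15],[-6.1,37.7,15]],"gripper":[75,75,75,100,100,100,100,100,100,100]}'
python3 - <<'E'
from h import *
P=[]
for n in("side","top"):
    p,d=capture(n); cv2.imwrite(f"pics/{n}8.png",p[:,:,::-1])
s=sense();print(s["position"],s["t"])
cv2.imwrite("pics/c8.png",np.hstack([cv2.imread("pics/side8.png")[:,100:450],cv2.imread("pics/top8.png")[:,150:550]]))
E
```

```text
t: 15.55
position: [0.4329, -0.193, 0.1984]
tcp_rot: [0.0, 1.0, 0.0, 0.001]
contact_force: [1.0, -0.1, -0.6]
finger_gap: 1.0
[ 0.43037761 -0.19747432  0.19656657] 15.65
```

View pics/c8.png

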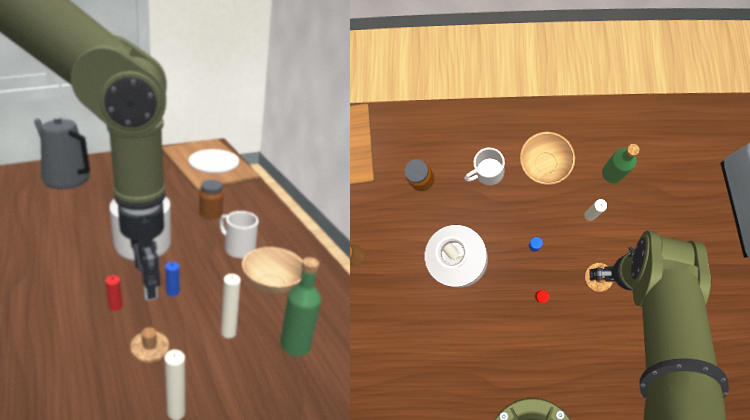

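```bash
python3 - <<'E'
from h import *
p,d=capture("top"); P=depthpts("top",d)
b=p[:,:,::-1]
m=(np.hypot(P[...,0]-.4936,P[...,1]-.1852)<.024)
yy,xx=np.where(m)
c=P[235:270,235:270,2]
np.set_printoptions(linewidth=220)
print((c[::2,::2]*1000).astype(int))
cv2.imwrite("pics/c9.png",cv2.resize(b[215:295,215:295],None,fx=7,fy=7,interpolation=cv2.INTER_CUBIC))
print(sense()["position"])
E
```

```text
[[ 137  135  142  145  149  152  153  156  159  158  157  159  159  157  154  150  149  142]
 [ 137  147  140  149  154  157  221  219  219  219  220  219  160  161  159  154  157  149]
 [ 144  146  150  152  222  219  219  218  215  214  218  217  221  222  165  160  155  151]
 [ 146  153  153  218  218  216  210  205  197  197  206  212  216  221  217  166  157  157]
 [ 150  153  220  213  217  211  186  172   90    6    2   10  200  211  220  221  162  159]
 [ 153  222  217  216  208  181   98   90   85   72   11   12   10   13  213  220  167  161]
 [ 154  216  216  207  189   94   98   89   79   73   61   20   15   19  210  223  168  159]
 [ 153  221  215  211  171   91   89   81   78   65   65   44   22   21   19  221  214  163]
 [ 155  217  219  201    7   79   79   80   75   69   60   51   26   27   25  218  219  163]
 [ 157  218  213  192    5    5   66   66   69   61   55   51   30   34   29  216  219  168]
 [ 154  218  215  202    9    9   49   56   58   60 1292   47   37   35  205  218  169  163]
 [ 159  219  217  207    8    7   13   43   48   48   52   52   61   70  219  217  169  161]
 [ 154  155  216  210  185   10   15   21   22   28   31   58   69  206  217  219  168  162]
 [ 152  159  219  215  214   10    8   15   23   29   57   62   71  219  219  170  167  163]
 [ 151  156  160  220  221  213  209   16   22   27   57  207  218  220  172  167  166  161]
 [ 149  152  157  166  218  220  217  217  216  217  217  219  218  171  165  166  161  160]
 [ 147  150  152  157  162  162  221  217  220  221  218  165  168  167  168  158  159  159]
 [ 145  147  155  156  160  162  168  161  162  165  163  165  164  164  155  162  160  154]]
[ 0.43178654 -0.19415688  0.19752739]
```

View pics/c9.png

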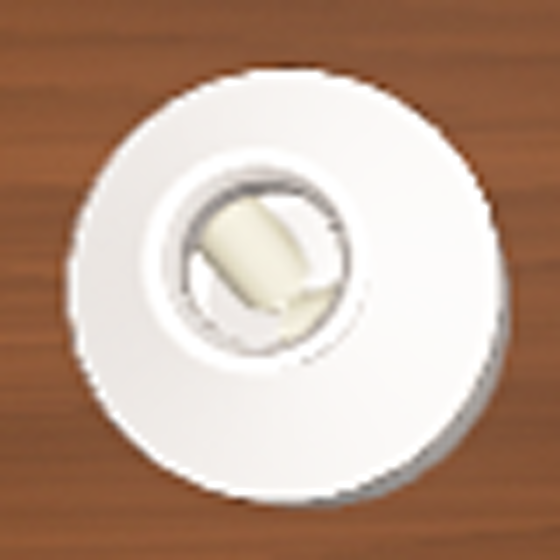

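The jar mouth shows two candles lying inside (top-view pixels about 250,253), and every depth reading in there is below 0.10 m, so the neck is free. The third must be hidden beneath them. Next is the lid.

```bash
python3 -m jog '{"angular":[[0,0,0],[0,0,0],[0,0,0],[0,0,0],[0,0,0],[0,0,0],[0,0,0],[0,0,0],[0,0,0],[0,0,0]],"xyz":[[0,0,38],[0,0,38],[0,0,30],[0,0,10],[0,0,0],[0,0,0],[0,0,0],[0,0,0],[0,0,0],[0,0,0]],"gripper":[100,100,100,100,100,100,100,100,100,100]}'
python3 - <<'E'
from h import *
s=sense();print(s["position"])
p,d=capture("side"); cv2.imwrite(f"pics/side10.png",p[:,:,::-1])
cv2.imwrite("pics/c10.png",cv2.resize(cv2.imread("pics/side10.png")[220:370,170:320],None,fx=4,fy=4,interpolation=cv2.INTER_CUBIC))
E
```

```text
t: 16.53
position: [0.4335, -0.1913, 0.0829]
tcp_rot: [0.0, 1.0, 0.0, 0.001]
contact_force: [-0.3, 0.4, -0.4]
finger_gap: 1.001
[ 0.43352527 -0.19125543  0.08285419]
```

View pics/c10.png

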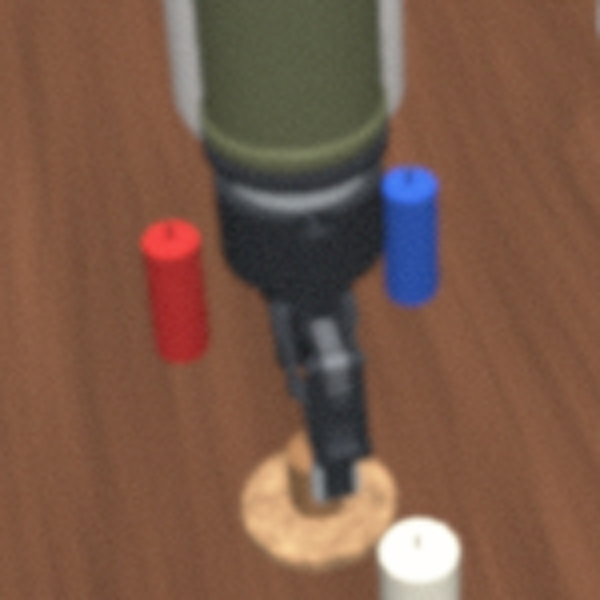

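```bash
python3 -m jog '{"angular":[[0,0,0],[0,0,0],[0,0,0],[0,0,0],[0,0,0],[0,0,0],[0,0,0],[0,0,0],[0,0,0],[0,0,0]],"xyz":[[0,0,15],[0,0,14],[0,0,0],[0,0,0],[0,0,0],[0,0,0],[0,0,0],[0,0,0],[0,0,0],[0,0,0]],"gripper":[100,100,100,20,20,20,20,20,20,20]}' 70
```

```text
t: 17.42
position: [0.4334, -0.1912, 0.0536]
tcp_rot: [0.0, 1.0, 0.0, 0.001]
contact_force: [-1.1, -0.3, 5.7]
finger_gap: 0.329
```

```bash
python3 -m jog '{"angular":[[0,0,0],[0,0,0],[0,0,0],[0,0,0],[0,0,0],[0,0,0],[0,0,0],[0,0,0],[0,0,0],[0,0,0]],"xyz":[[0,0,-20],[0,0,-38],[0,0,-38],[0,0,-38],[0,0,-38],[0,0,-25],[6,-37.7,-9],[6,-37.7,-9],[6,-37.7,-9],[6,-37.7,-9]],"gripper":[20,20,20,20,20,20,20,20,20,20]}' 70
```

```text
t: 18.25
position: [0.4565, -0.0388, 0.2868]
tcp_rot: [0.0, 1.0, -0.0, 0.0]
contact_force: [1.0, 0.4, -1.3]
finger_gap: 0.329
```

```bash
python3 -m jog '{"angular":[[0,0,0],[0,0,0],[0,0,0],[0,0,0],[0,0,0],[0,0,0],[0,0,0],[0,0,0],[0,0,0],[0,0,0]],"xyz":[[6,-37.7,-9],[6,-37.7,-5],[6,-37.7,0],[6,-37.7,0],[6,-37.7,0],[6,-37.7,0],[0,0,0],[0,0,0],[0,0,0],[0,0,0]],"gripper":[20,20,20,20,20,20,20,20,20,20]}'
python3 - <<'E'
from h import *
s=sense();print(s["position"])
p,d=capture("side"); cv2.imwrite(f"pics/side11.png",p[:,:,::-1])
cv2.imwrite("pics/c11.png",cv2.resize(cv2.imread("pics/side11.png")[100:250,170:320],None,fx=4,fy=4,interpolation=cv2.INTER_CUBIC))
s=sense();print(s["position"],s["t"])
E
```

```text
t: 19.08
position: [0.4927, 0.1843, 0.2998]
tcp_rot: [0.001, 1.0, -0.001, -0.0]
contact_force: [-0.8, -0.6, -1.9]
finger_gap: 0.333
[0.49271167 0.18434868 0.29980311]
[0.49282021 0.18423781 0.29991732] 19.1333
```

View pics/c11.png

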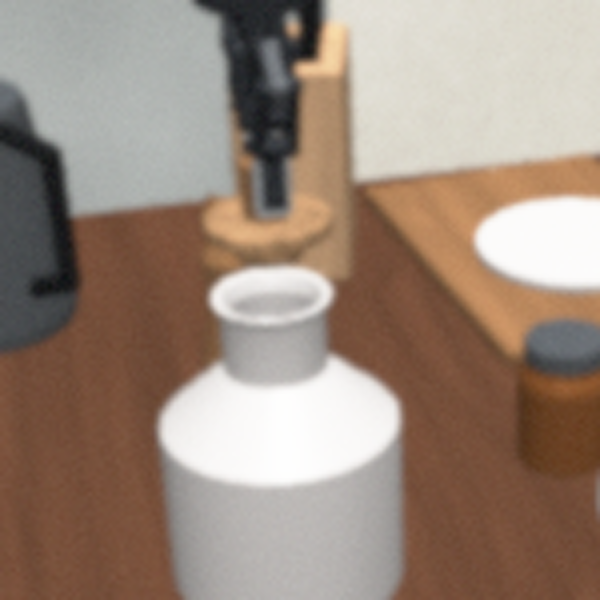

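```bash
python3 - <<'E'
from h import *
b=cv2.imread("pics/side11.png"); b=cv2.resize(b[100:250,170:320],None,fx=4,fy=4,interpolation=cv2.INTER_CUBIC)
def ring(c,r,col):
    for t in np.linspace(0,6.28,90):
        q=(proj("side",[c[0]+r*np.cos(t),c[1]+r*np.sin(t),c[2]])[0]-[170,100]+.5)*4-.5
        cv2.circle(b,(int(q[0]),int(q[1])),1,col,-1)
ring((.4928,.1843,.2733),.039,(255,0,255)); ring((.4936,.1852,.22),.038,(0,0,255))
cv2.imwrite("pics/c11b.png",b[150:400,150:400].repeat(3,0).repeat(3,1)[:600,:750])
# rim refit from the last lid-free top image
d=np.load("pics/top0.npy")
E
```

```text
(no output)
```

View pics/c11b.png

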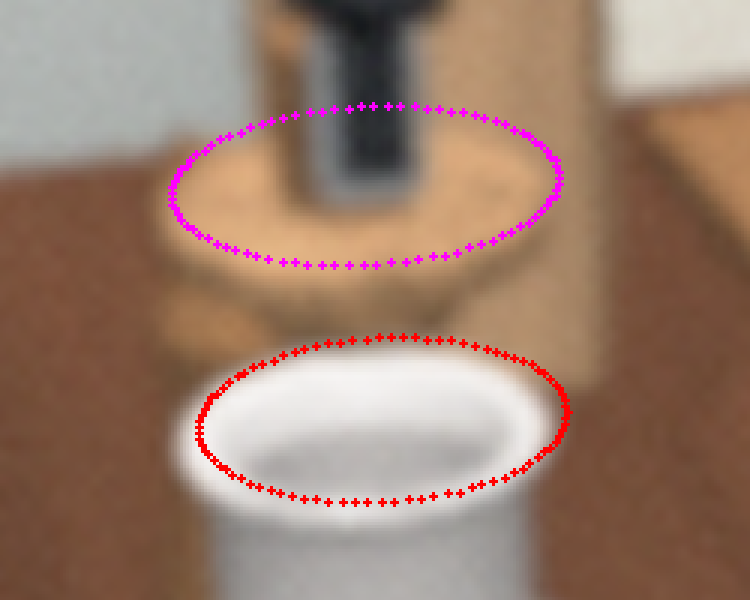

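```bash
python3 -m jog '{"angular":[[0,0,0],[0,0,0],[0,0,0],[0,0,0],[0,0,0],[0,0,0],[0,0,0],[0,0,0],[0,0,0],[0,0,0]],"xyz":[[0.5,-0.7,8],[0,0,8],[0,0,5],[0,0,3],[0,0,3],[0,0,3],[0,0,3],[0,0,0],[0,0,0],[0,0,0]],"gripper":[20,20,20,20,20,20,20,20,20,20]}'
```

```text
t: 19.97
position: [0.4933, 0.1868, 0.2671]
tcp_rot: [-0.0, 1.0, 0.0, 0.0]
contact_force: [0.1, -0.8, -1.0]
finger_gap: 0.327
```

```bash
python3 -m jog '{"angular":[[0,0,0],[0,0,0],[0,0,0],[0,0,0],[0,0,0],[0,0,0],[0,0,0],[0,0,0],[0,0,0],[0,0,0]],"xyz":[[0,0,2],[0,0,2],[0,0,2],[0,0,2],[0,0,1],[0,0,1],[0,0,0],[0,0,0],[0,0,0],[0,0,0]],"gripper":[20,20,20,20,20,20,20,20,20,20]}'
```

```text
t: 20.8
position: [0.4933, 0.1867, 0.257]
tcp_rot: [-0.0, 1.0, 0.0, 0.0]
contact_force: [0.2, 0.2, -1.4]
finger_gap: 0.33
```

```bash
python3 -m jog '{"angular":[[0,0,0],[0,0,0],[0,0,0],[0,0,0],[0,0,0],[0,0,0],[0,0,0],[0,0,0],[0,0,0],[0,0,0]],"xyz":[[0,0,1],[0,0,0.5],[0,0,0.5],[0,0,0.5],[0,0,0],[0,0,0],[0,0,0],[0,0,0],[0,0,0],[0,0,0]],"gripper":[20,20,20,20,20,20,20,20,20,20]}'
```

```text
t: 21.63
position: [0.4935, 0.1867, 0.2558]
tcp_rot: [-0.0, 1.0, 0.0, 0.001]
contact_force: [-2.8, -2.3, 10.1]
finger_gap: 0.325
```

```bash
python3 -m jog '{"angular":[[0,0,0],[0,0,0],[0,0,0],[0,0,0],[0,0,0],[0,0,0],[0,0,0],[0,0,0],[0,0,0],[0,0,0]],"xyz":[[0,0,0.7],[0,0,0.5],[0,0,0],[0,0,0],[0,0,0],[0,0,-0.5],[0,0,-1],[0,0,0],[0,0,0],[0,0,0]],"gripper":[20,20,20,20,20,20,20,20,20,20]}'
python3 - <<'E'
from h import *
p,d=capture("side"); cv2.imwrite(f"pics/side12.png",p[:,:,::-1])
cv2.imwrite("pics/c12.png",cv2.resize(cv2.imread("pics/side12.png")[100:250,170:320],None,fx=4,fy=4,interpolation=cv2.INTER_CUBIC))
E
```

```text
t: 22.47
position: [0.4935, 0.1867, 0.2558]
tcp_rot: [-0.0, 1.0, 0.0, 0.001]
contact_force: [-2.8, -2.8, 10.2]
finger_gap: 0.329
```

View pics/c12.png

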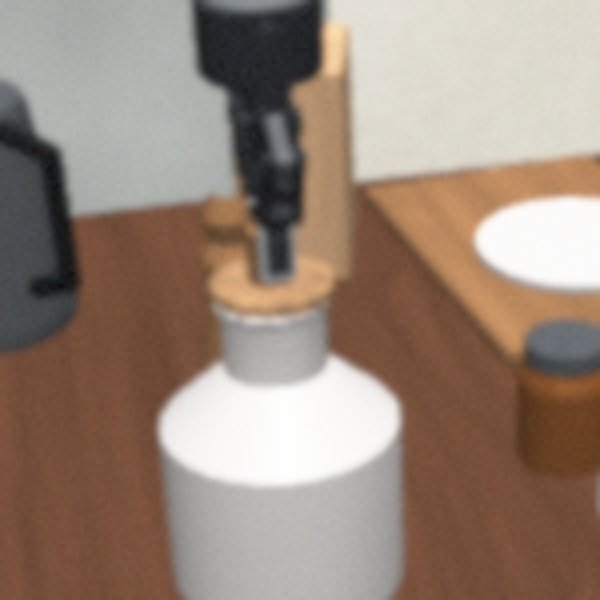

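```bash
python3 -m jog '{"angular":[[0,0,0],[0,0,0],[0,0,0],[0,0,0],[0,0,0],[0,0,0],[0,0,0],[0,0,0],[0,0,0],[0,0,0]],"xyz":[[0,0,0],[0,0,0],[0,0,0],[0,0,0],[0,0,0],[0,0,0],[0,0,-5],[0,0,-20],[0,0,-30],[0,0,-30]],"gripper":[75,75,75,75,75,75,75,75,75,75]}'
python3 -m jog '{"angular":[[0,0,0],[0,0,0],[0,0,0],[0,0,0],[0,0,0],[0,0,0],[0,0,0],[0,0,0],[0,0,0],[0,0,0]],"xyz":[[0,20,-10],[0,38,0],[0,38,0],[0,38,0],[0,38,0],[0,38,0],[0,38,0],[0,38,0],[0,20,0],[0,0,0]],"gripper":[75,75,75,75,75,75,75,75,75,75]}'
python3 - <<'E'
from h import *
for n in("side","top"):
    p,d=capture(n); cv2.imwrite(f"pics/{n}13.png",p[:,:,::-1]); np.save(f"pics/{n}13.npy",d)
cv2.imwrite("pics/c13.png",np.hstack([cv2.imread("pics/side13.png")[:,100:450],cv2.imread("pics/top13.png")[:,110:550]]))
cv2.imwrite("pics/c13b.png",cv2.resize(cv2.imread("pics/side13.png")[100:250,170:320],None,fx=4,fy=4,interpolation=cv2.INTER_CUBIC))
P=depthpts("top",d); vv,uu=np.mgrid[0:420,0:560]
def fit(n,c,zlo,zhi,r):
    m=(np.hypot(P[...,0]-c[0],P[...,1]-c[1])<r)&(P[...,2]>zlo)&(P[...,2]<zhi); q=P[m]
    if len(q)<4: print(n,"none");return
    print(n,len(q),q.mean(0).round(4),np.median(q[:,2]).round(4))
fit("knob",(.493,.186),.255,.28,.03);fit("flange",(.493,.186),.222,.24,.05)
fl=P[(np.hypot(P[...,0]-.493,P[...,1]-.186)<.05)&(P[...,2]>.222)&(P[...,2]<.24)]
A=np.c_[fl[:,:2],np.ones(len(fl))];print("flange plane",np.linalg.lstsq(A,fl[:,2],rcond=None)[0][:2])
fit("T1",(.6067,-.1806),.14,.16,.03);fit("T2",(.4492,-.3378),.14,.16,.03);fit("red",(.386,-.033),.072,.09,.03);fit("blue",(.525,-.0235),.072,.09,.03);fit("oil",(.7255,-.252),.2,.23,.03);fit("pres",(.7243,.29),.09,.11,.05)
print(sense()["t"])
E
```

```text
t: 23.35
position: [0.4928, 0.1865, 0.3405]
tcp_rot: [0.0, 1.0, 0.0, -0.001]
contact_force: [0.1, 1.1, 0.2]
finger_gap: 0.748
t: 24.18
position: [0.4928, -0.1254, 0.3496]
tcp_rot: [0.001, 1.0, -0.004, -0.0]
contact_force: [0.1, -0.6, -0.0]
finger_gap: 0.75
knob 144 [0.494  0.1849 0.2642] 0.2642
flange 736 [0.4933 0.1846 0.2288] 0.2287
flange plane [0.00207702 0.00202451]
T1 60 [ 0.6078 -0.1739  0.1495] 0.1497
T2 none
red 122 [ 0.3863 -0.0328  0.0795] 0.0794
blue 116 [ 0.525  -0.0235  0.0797] 0.0798
oil 142 [ 0.726  -0.2526  0.2178] 0.2187
pres 439 [0.7243 0.2901 0.0998] 0.0998
24.2833
```

View pics/c13.png

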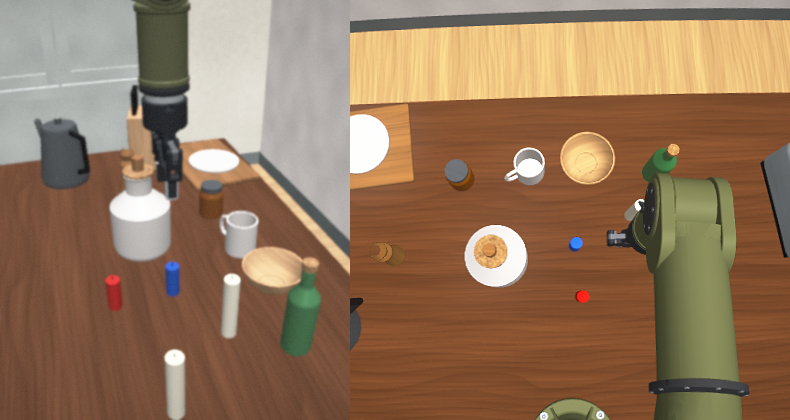

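View pics/c13b.png

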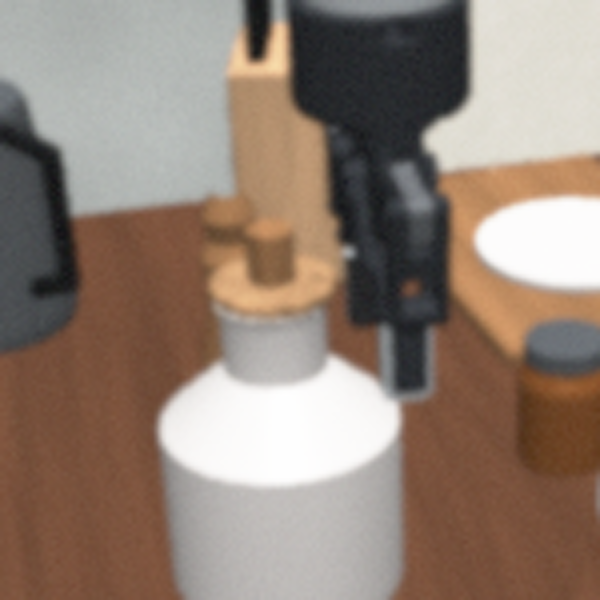

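```bash
python3 - <<'E'
from h import *
print(sign_off(), sense()["t"])
E
```

```text
the job is handed in; nothing more can be done
the job is handed in; nothing more can be done
```

I put the three short ivory candles into the jar one at a time through the neck. I then set the cork lid on, pushed it down until it stopped, let go, and handed the job in at about 24 s.

**Lid:** the top camera read the flange top at 0.2287 m (0.229 expected) and the knob top at 0.264 m (0.265 expected). The lid is level to about 0.2°. Contact showed about 10 N at the expected seat height; I pushed about 1 mm further, then backed off before letting go.

**Jar:** it stands upright, within about 1 mm of where it started.

**Candles:** before closing, the view down the mouth showed two candles lying low inside. I took the third to be under them: it was released in the neck and is nowhere on the counter.

**Everything else:** the red and blue candles, the oil bottle and the amber jar read the same positions as before, within 1 mm. In the top view the arm hid one tall candle and partly hid the other, but the side view shows both standing in place. I only checked the mill, mug and bowl by eye.

**Disagreement:** the two cameras differed by about 3–5 mm, with the side view reading low. The top view fitted the arm's own position better, so I used it for the jar and lid and mostly for the second and third candles. For the first candle I used the average of the two.

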